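# Service the bench fume extractor and show its filter over the tray

## Task

The jar of varnish stands on the lid flap of the white bench fume extractor: slide it sideways along the deck, upright and never lifted, until it stands inside the green ring, and let go of it. Then lift the flap, which has a black knob, until it stands open, upright or leaning back, and draw the blue filter plate up out of the well beneath. Finish while still holding the filter in the gripper, upright and still, about a hand's width clear above the middle of the brown pulp tray, so that its dust falls there; leave the tray where it is, the jar in its ring and the flap open.

Things in the scene. Friction and masses are not known exactly. Their poses are not given: they have to be found in the camera images.
- extractor: White fume extractor box, fixed, 150 (x) x 338 (y) x 100 mm high (deck top at z = 100 mm). Origin under the centre of its base; x from its front (grilles) to its back (hinge side), y along its length. A metal flap, 120 (x) x 117 (y) mm, 1 mm proud, forms the middle of the deck; a grey ring on it marks the jar's start. Marked places lie 120 mm to either side.
- flap (a joint): Angle of the flap: 0 closed and level, 1.57 standing upright, stop at 1.9 rad. The hinge runs along the extractor's y axis at the flap's back edge. It is stiff (about 0.13 N m, so about 2 N at the knob) and the flap stays where it is left.
- flap_knob (a point): Centre of the flap's black knob, a bar 14 mm long along the extractor's y, 18 mm in diameter, on a thin stem; 24 mm above the hinge's height and 112 mm in front of the hinge (flap shut). Grasped from above across its 14 mm length, it can turn between the fingers as the flap swings. Moves with the flap.
- flap_hinge (a point): Middle of the flap's hinge axis, on the deck's height (100 mm above the table), 62 mm behind the extractor's centre. Turns with the flap.
- jar_center (a point): Centre (half-way up) of the amber varnish jar with a black cap, 54 mm diameter, 64 mm tall, about 0.14 kg. It starts on the flap, on the grey ring. Its z axis points up.
- green_mark: Centre of the green ring (68 mm diameter, flat on the deck, a line 3 mm wide) where the jar must go. Left or right of the flap.
- orange_mark: Centre of a like orange ring on the other side of the flap; not used.
- filter_tab (a point): Centre of the grip tab of the blue filter plate (hidden under the flap at first). Tab 30 (x) x 10 (y) x 24 mm high, top middle of the plate; its centre is 70 mm above the plate's lower edge. Axes as the plate's: x along the extractor's x, y the thickness, z up. Grasp across the 10 mm. In its slot the tab's top is 10 mm below the deck.
- tray_center (a point): Middle of the underside of the brown pulp tray on the table, about 188 (x) x 227 (y) x 40 mm high, very light.
- filter: The filter plate, 88 (x) x 10 (y) x 82 mm tall with its tab, about 0.11 kg; origin at the centre of its lower edge. It stands in an open well under the flap, about 124 (x) x 122 (y) mm, 92 mm deep, at x = -4, y = 0 of the extractor; guides 46 mm high hold only its two ends, with 2 mm of play.
- jar: The same varnish jar: origin at the centre of its underside.
- tray: The same tray: origin at the centre of its underside.
Things that resemble listed ones, but are neither listed nor needed, are in the scene too. Leave any red, turquoise or yellow look-alike of the jar alone.

How it is judged:
By the outcome, as a careful person would: the job done as asked, in the order asked, and still so for the second after the job is handed in, while the arm keeps its last pose, push and grip.
It also fails if it takes over 67 s, if anything falls off the work surface, if the arm or the gripper's body presses on something with over 40 N, if the wrist force passes 120 N, or if a joint passes its speed limit or range.

## Robot

A 6-joint arm with a two-finger parallel gripper is mounted at the origin on the work surface; the furniture and walls round the work are solid. World frame = base frame: x ahead of the robot, y to its left, z up, the work surface at z = 0. Lengths are in m, angles in rad, forces in N, time in s.
With the tool pointing down it reaches from about 0.3 to 0.95 m from the base axis. Payload 3.1 kg.
Tool frame: the origin (TCP) lies midway between the tips of the shut fingers; the grasp point (between the pads) lies 19 mm behind it; z points along the fingers, y is the line along which they close (so a half turn about z gives the same grasp; the last joint's range is limited). The gripper opens to 85 mm and grips with 20 to 120 N. Pads are 22 mm wide; open, the fingers measure 114 mm over their backs; the gripper's body (76 mm by 85 mm) begins 54 mm behind the grasp point. The pads swing forward as they close: fully open they stand 13 mm farther back than shut.
Start: joints at [-1.364, 0.308, 1.634, -0, 1.2, -0.07], TCP at [0.171, -0.601, 0.231] pointing down, gripper open.
Joint ranges: [-3.06, 3.06], [-0.79, 1.96], [0.05, 2.63], [-1.19, 4.34], [0.05, 2.64], [-2.94, 2.94]. Speed limits (rad/s): [2.79, 2.79, 3.14, 3.14, 3.14, 3.14].

## Interface

Orientations are given as a 3x3 rotation matrix whose columns are the frame's x, y, z axes.
In Python, from bench import arm gives the robot as it stands.
- The arm moves only by the tool play_rows, never from a script. Its argument "commands" is text: rows parted by semicolons, each of 5 numbers parted by spaces: the shift along the tool's x, y, z in cm, then the turn about the tool's z in rad, then the closure in counts, from 0 (fully open) to 255 (shut). In form: dx dy dz roll hand; .... A call has exactly 5 rows; each row is the pose to reach, as a shift and turn from the pose commanded when the call began, along the tool's axes at that moment; what a row does not reach only later rows make up. A row lasts 1/8 s, in which the tool goes at most 62.5 mm and 10.7 degrees, less where a joint would pass 70% of its speed; a pose out of reach is approached as far as the arm can. A call with a gripper value outside its range is refused whole. The fingers move at their own pace and stop on an object; "squeeze" is the grip in N (left out, the last holds). Time passes only in rows, so rows that repeat a pose let the fingers close, or fill a call up. It gives the time, the measured TCP pose, the force, the opening and the grip force at its end, in the units of the state.
- arm.read_state(): the state, without advancing time (a new reading comes with each control period).
- arm.read_camera(name): name is "scene" or "top"; returns the picture (480x640x3 uint8, blue, green, red); there is no depth.
- arm.camera_info(name): a dict with "camera_matrix" (3x3 intrinsics, pixels), "R" (3x3) and "t" (3): a world point X has camera coordinates R X + t. Camera axes: x right, y down, z forward; pixel columns grow to the right and rows downward; lengths in m; the calibration is good to about 2 mm. A picture is of the moment at which its call begins. camera_info takes no time and is no camera call.
- arm.sign_off(): hands the job in; it is judged then, once.
The state is a dict: "clock": time; "joint_positions": joint angles; "joint_velocities": joint speeds; "joint_torque": joint torques, N m; "tool_pos": TCP position; "eef_rot": TCP orientation; "contact_force": force on the tool from outside, world axes, zero at the start; "wrist_torque": the same for the moment, N m; "opening": finger opening in m; "gripper_force": force on a finger pad.
Only numpy, scipy, OpenCV 4.12 (cv2) and the standard library are available. Lean on these libraries where they do the work, as an engineer would, in place of code of your own. Each camera call takes 0.05 s, during which the arm holds its last target. There are 200 camera calls.

## Working session

There is one attempt and no reset: what is moved stays moved. The work goes in short steps, Python scripts to look and compute and a tool call to move; the robot and the scene stay as the last step left them, time stands still between calls to the robot, and variables do not carry over. Pictures are saved under pics/ and viewed, at most 10 in all, crops included, and the job is handed in when it is done.

Besides the shell and the picture viewer there is one more tool, called after "Call:" in YAML: its name, and indented under it one key for each argument. play_rows: Moves the arm, as the interface text tells. Its arguments: {"type":"object","properties":{"commands":{"type":"string"},"squeeze":{"type":"number"}},"required":["commands"]}

```bash
mkdir -p pics; ls; python3 - <<'E'
from bench import arm
import cv2
for n in("scene","top"):
    cv2.imwrite(f"pics/{n}0.png",arm.read_camera(n)); c=arm.camera_info(n); print(n,c)
s=arm.read_state();print(s)
E
```

```text
pics
scene {'camera_matrix': array([[462.42077498,   0.        , 324.91067753],
       [  0.        , 462.42077498, 239.20350612],
       [  0.        ,   0.        ,   1.        ]]), 'R': array([[-0.89617216, -0.44370102,  0.00220405],
       [-0.27384931,  0.54918943, -0.78955527],
       [ 0.34911604, -0.70818104, -0.61367549]]), 't': array([0.4444244 , 0.23959167, 0.74020279])}
top {'camera_matrix': array([[457.46714341,   0.        , 316.49076822],
       [  0.        , 457.46714341, 240.07254633],
       [  0.        ,   0.        ,   1.        ]]), 'R': array([[-0.02795123, -0.99939152, -0.02086421],
       [-0.98629991,  0.03096775, -0.1620293 ],
       [ 0.16257682,  0.01604945, -0.98656535]]), 't': array([0.0286404 , 0.52883622, 1.00363922])}
{'clock': 0.1, 'joint_positions': array([-1.36372654e+00,  3.08940407e-01,  1.63504094e+00, -7.12016723e-06,
        1.19972925e+00, -6.97027971e-02]), 'joint_velocities': array([ 0.00057596, -0.00018436, -0.00227487, -0.00016203, -0.00039676,
        0.00070689]), 'joint_torque': array([-1.97559971e-04, -4.16406655e+01, -2.77644557e+01, -7.27618021e-05,
        4.03005964e-03, -5.45128444e-06]), 'tool_pos': array([ 0.17059908, -0.60049064,  0.23015666]), 'eef_rot': array([[ 9.61941671e-01,  2.73254509e-01, -4.41928572e-04],
       [ 2.73254830e-01, -9.61939451e-01,  2.07133499e-03],
       [ 1.40893096e-04, -2.11326255e-03, -9.99997757e-01]]), 'contact_force': array([ 0.10775903, -0.01890234,  0.64416117]), 'wrist_torque': array([-0.00208029, -0.01156275, -0.01910009]), 'gripper_force': 0.0, 'opening': 0.08525362300936488}
```

View pics/scene0.png

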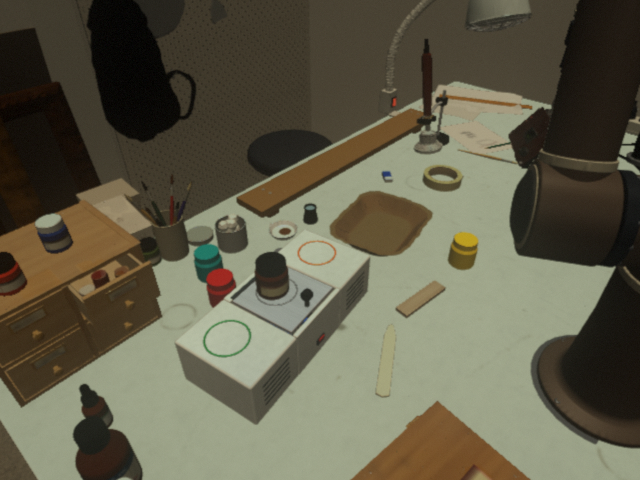

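View pics/top0.png

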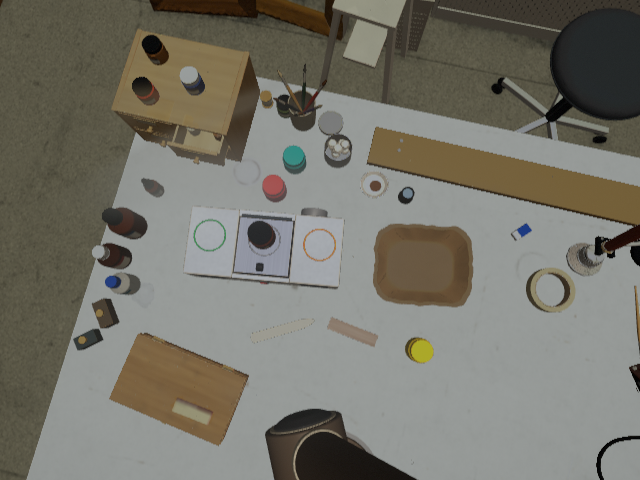

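The scene view shows the white extractor with the amber jar at (272,275), the knob at (307,296), the green ring at (228,338) and the orange ring at (317,252). In the top view the green ring is at (210,235), the jar cap at (262,235), the knob at (259,267), the orange ring at (320,244) and the brown tray at (423,265). The jar candidates in the top view are amber/black (262,235), red (274,187), turquoise (294,157) and yellow (421,351). Only the amber one stands on the grey ring, so it is the one meant.

```bash
cat > h.py <<'E'
import numpy as np,cv2
from bench import arm
def ray(n,uv,z):
    c=arm.camera_info(n);R,t=c["R"],c["t"];uv=np.atleast_2d(uv).astype(float)
    d=np.c_[uv,np.ones(len(uv))]@np.linalg.inv(c["camera_matrix"]).T@R;o=-R.T@t
    return o+d*((z-o[2])/d[:,2])[:,None]
def proj(n,X):
    c=arm.camera_info(n);p=(np.atleast_2d(X)@c["R"].T+c["t"])@c["camera_matrix"].T
    return p[:,:2]/p[:,2:]
def circ(P):
    A=np.c_[2*P[:,:2],np.ones(len(P))];s=np.linalg.lstsq(A,(P[:,:2]**2).sum(1),rcond=None)[0]
    return s[:2],np.sqrt(s[2]+s[0]**2+s[1]**2)
def pix(m,x0,x1,y0,y1):
    v,u=np.nonzero(m[y0:y1,x0:x1]);return np.c_[u+x0,v+y0]
E
python3 - <<'E'
from h import *
for n,gb,ob in (("top",(185,235,210,260),(298,342,222,268)),("scene",(195,260,312,362),(292,342,236,270))):
    I=cv2.imread(f"pics/{n}0.png");H=cv2.cvtColor(I,cv2.COLOR_BGR2HSV)
    g=cv2.inRange(H,(45,70,40),(90,255,255));o=cv2.inRange(H,(3,90,100),(22,255,255))
    for m,b in((g,gb),(o,ob)):
        p=pix(m,*b);print(n,len(p),circ(ray(n,p,.1)))
    if n=="top":
        d=cv2.inRange(H,(0,0,0),(179,255,60))
        p=pix(d,254,266,258,275);print("knob",len(p),p.mean(0),ray(n,p.mean(0),.131))
        br=cv2.inRange(H,(5,60,50),(20,255,200));c=max(cv2.findContours(br[210:320,360:485],0,2)[0],key=cv2.contourArea)[:,0]+[360,210]
        r=cv2.minAreaRect(ray(n,c,.035)[:,:2].astype(np.float32));print("tray",r)
        cv2.imwrite("pics/crop0.png",cv2.resize(np.hstack([I[195:295,180:350]]),None,fx=4.5,fy=4.5,interpolation=cv2.INTER_CUBIC))
E
```

```text
top 100 (array([0.53920462, 0.24499557]), np.float64(0.03398978442312633))
top 114 (array([0.51064194, 0.00655603]), np.float64(0.034008046638154626))
knob 54 [258.87037037 267.66666667] [[0.4606492  0.13294921 0.131     ]]
tray ((0.4675341248512268, -0.22679458558559418), (0.22325961291790009, 0.18502523005008698), 85.21758270263672)
scene 206 (array([0.53943917, 0.24443394]), np.float64(0.03401574166175845))
scene 167 (array([ 0.50926337, -0.0009594 ]), np.float64(0.0366886484242534))
```

View pics/crop0.png

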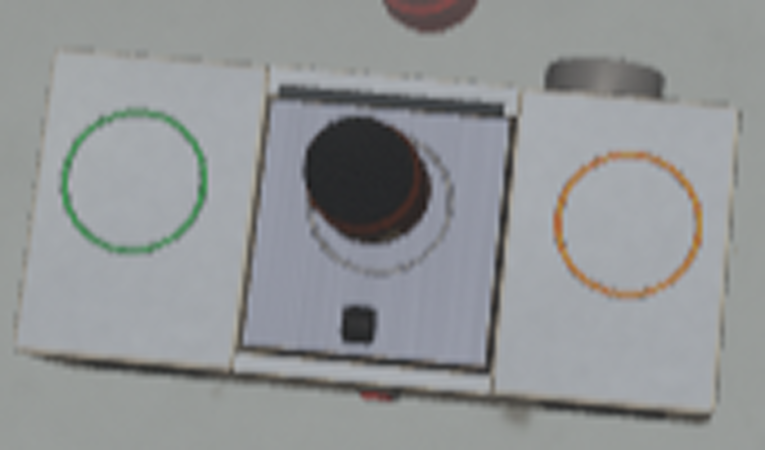

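```bash
cat >> h.py <<'E'
C=np.array([.5103,.1275]);ux=np.array([.993,-.119]);uy=np.array([.119,.993])
def ext(p): d=np.asarray(p)[:2]-C; return np.r_[d@ux,d@uy]*1000
def wld(x,y): return C+ux*x/1000+uy*y/1000
def to(x,y,z,turn=True):
    s=arm.read_state();R=s["eef_rot"];w=-uy;v=R[:2].T@w
    print("now",s["tool_pos"].round(4),"t",s["clock"],"F",s["contact_force"].round(1),"shift cm",(R.T@(np.array([x,y,z])-s["tool_pos"])*100).round(2),"roll",np.arctan2(-v[0],v[1]).round(3))
E
python3 - <<'E'
from h import *
I=cv2.imread("pics/top0.png");H=cv2.cvtColor(I,cv2.COLOR_BGR2HSV)
d=cv2.inRange(H,(0,0,0),(179,255,55));p=pix(d,243,278,217,251)
hull=cv2.convexHull(p.astype(np.int32))[:,0]
print(len(p),cv2.minEnclosingCircle(p.astype(np.float32)),[ (ext(q[:2]),) for q in ray("top",p.mean(0)[None],.165)])
c=np.array([[57,50],[740,108],[715,400],[18,350]])/4.5+[180,195]
q=ray("top",c,.1);print(q.round(4),[ext(a).round(0) for a in q],q.mean(0),[np.linalg.norm(q[i]-q[i-1]).round(3) for i in range(4)])
I2=cv2.imread("pics/scene0.png");k=ray("scene",[[307,293]],.124);print("knob scene",ext(k[0]))
print("cam",-arm.camera_info("top")["R"].T@arm.camera_info("top")["t"])
print("grey",ext(ray("top",[[264.7,240.1]],.101)[0]))
to(*wld(14.8,0),.24)
E
```

```text
505 ((261.0, 234.5), 14.151071548461914) [(array([15.83912726, -1.31683315]),)]
[[ 0.6045  0.2826  0.1   ]
 [ 0.5647 -0.0501  0.1   ]
 [ 0.4242 -0.033   0.1   ]
 [ 0.4578  0.299   0.1   ]] [array([ 75., 165.]), array([  75., -170.]), array([ -66., -170.]), array([-73., 164.])] [0.51279239 0.1246236  0.1       ] [np.float64(0.148), np.float64(0.335), np.float64(0.142), np.float64(0.334)]
knob scene [-46.08434805  -3.95516506]
cam [ 0.35922318 -0.00386176  1.0764402 ]
grey [13.43146802 -1.73340098]
now [ 0.1706 -0.6005  0.2302] t 0.1 F [ 0.1 -0.   0.6] shift cm [ 53.94 -60.18  -0.85] roll 0.396
```

Call:
play_rows:
  commands: "4 -4.4 -0.5 0.1 0; 8 -8.8 -1 0.2 0; 12 -13.2 -1 0.3 0; 16 -17.6 -1 0.396 0; 20 -22 -1 0.396 0"

```text
clock: 0.72
tool_pos: [0.3034, -0.3329, 0.2409]
eef_rot: [[0.993, -0.12, 0.0], [-0.12, -0.993, 0.0], [0.0, -0.0, -1.0]]
contact_force: [0.3, -0.4, 0.6]
opening: 0.0852
gripper_force: 0.0
```

```bash
python3 -c "
from h import *
to(*wld(14.8,-1),.24)"
```

```text
now [ 0.3034 -0.3329  0.2409] t 0.725 F [ 0.3 -0.4  0.6] shift cm [ 16.49 -48.1    0.11] roll -0.001
```

Call:
play_rows:
  commands: "2 -5.7 0 0 0; 4 -11.4 0 0 0; 6 -17.1 0 0 0; 8 -22.8 0 0 0; 10 -28.5 0 0 0"

```text
clock: 1.35
tool_pos: [0.4366, -0.0619, 0.2412]
eef_rot: [[0.993, -0.119, 0.0], [-0.119, -0.993, -0.0], [0.0, 0.0, -1.0]]
contact_force: [0.9, 0.6, 0.7]
opening: 0.0852
gripper_force: 0.0
```

Call:
play_rows:
  commands: "2 -5.7 0 0 0; 4 -11.4 0 0 0; 6 -17.1 0 0 0; 6.5 -19.6 0 0 0; 6.5 -19.6 0 0 0"

```text
clock: 1.98
tool_pos: [0.524, 0.1246, 0.2406]
eef_rot: [[0.993, -0.116, -0.001], [-0.116, -0.993, -0.0], [-0.001, 0.0, -1.0]]
contact_force: [-0.3, 0.6, -0.3]
opening: 0.0851
gripper_force: 0.0
```

```bash
python3 - <<'E'
from h import *
to(*wld(15,-1),.116)
I=arm.read_camera("scene");cv2.imwrite("pics/s1.png",cv2.resize(I[170:420,150:420],None,fx=2.2,fy=2.2))
E
```

```text
now [0.524  0.1246 0.2406] t 1.975 F [-0.3  0.6 -0.3] shift cm [ 0.12 -0.03 12.46] roll 0.003
```

View pics/s1.png

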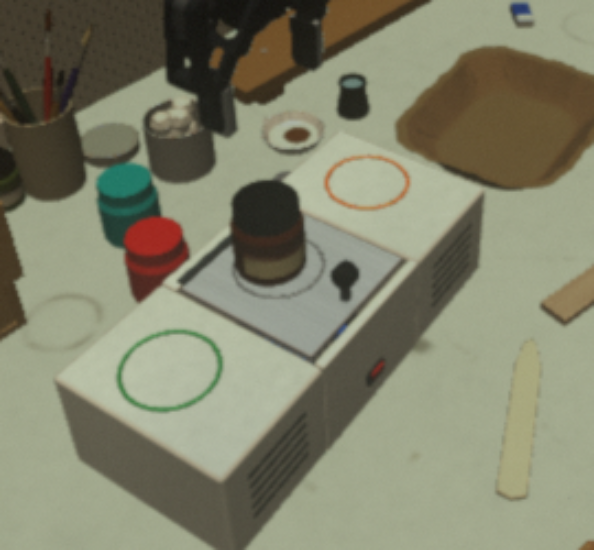

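The crop shows the jar standing near its grey ring, with the cap top at about pixel (271,260). The open gripper is above it and clear.

```bash
python3 - <<'E'
from h import *
for uv in([270.9,260],[270.9,258]): print(ext(ray("scene",[uv],.165)[0]))
print(ext(ray("scene",[[150+280/2.2,170+267/2.2]],.101)[0]))
I=cv2.imread("pics/top0.png");H=cv2.cvtColor(I,cv2.COLOR_BGR2HSV)
d=cv2.inRange(H,(0,0,0),(179,255,55))[217:251,243:278]
c=max(cv2.findContours(d,0,2)[0],key=cv2.contourArea)[:,0]+[243,217]
print([ext(q)for q in ray("top",c,.165)][::6])
E
```

```text
[19.8303953   0.30739351]
[22.90412499 -3.5648385 ]
[11.33616312  1.12941494]
[array([41.94985269,  4.57260151]), array([25.72881728, 23.28236968]), array([ 1.31615456, 18.40964446]), array([ -2.12283314, -12.61455184]), array([ 11.00676115, -21.38665149]), array([38.70466947, -6.06777288])]
```

Call:
play_rows:
  commands: "0.3 0 5 0 0; 0.3 0 9 0 0; 0.3 0 12 0 0; 0.3 0 12.8 0 0; 0.3 0 12.8 0 0"

```text
clock: 2.65
tool_pos: [0.5269, 0.1218, 0.1134]
eef_rot: [[0.993, -0.12, -0.001], [-0.12, -0.993, -0.0], [-0.0, 0.0, -1.0]]
contact_force: [0.5, 0.0, -0.2]
opening: 0.0854
gripper_force: 0.0
```

Call:
play_rows:
  commands: "0 0 0 0 100; 0 0 0 0 130; 0 0 0 0 180; 0 0 0 0 255; 0 0 0 0 255"
  squeeze: 20

```text
clock: 3.28
tool_pos: [0.5287, 0.1232, 0.1153]
eef_rot: [[0.993, -0.119, 0.004], [-0.119, -0.993, 0.001], [0.004, -0.001, -1.0]]
contact_force: [-0.9, 1.0, 6.3]
opening: 0.0537
gripper_force: 22.7
```

Call:
play_rows:
  commands: "0 -1 0 0 255; 0 -2.5 0 0 255; 0 -4.5 0 0 255; 0 -6.5 0 0 255; 0 -8 0 0 255"

```text
clock: 3.9
tool_pos: [0.5377, 0.2013, 0.1151]
eef_rot: [[0.993, -0.117, 0.002], [-0.117, -0.993, -0.003], [0.003, 0.003, -1.0]]
contact_force: [-1.5, -4.9, 7.4]
opening: 0.0535
gripper_force: 22.8
```

Call:
play_rows:
  commands: "-0.1 -1 0.05 0 255; -0.1 -2 0.1 0 255; -0.2 -3 0.1 0 255; -0.2 -3.6 0.1 0 255; -0.2 -3.6 0.1 0 255"

```text
clock: 4.53
tool_pos: [0.5406, 0.2377, 0.1146]
eef_rot: [[0.993, -0.118, 0.004], [-0.118, -0.993, -0.001], [0.004, 0.001, -1.0]]
contact_force: [-0.4, -3.4, 9.0]
opening: 0.0536
gripper_force: 22.8
```

```bash
python3 - <<'E'
from h import *
to(.5393,.2448,.112)
for n,b in(("scene",(180,360,170,310)),("top",(200,290,140,290))):
    I=arm.read_camera(n);cv2.imwrite(f"pics/{n}2.png",I)
a=cv2.imread("pics/scene2.png")[210:390,170:330];b=cv2.imread("pics/top2.png")[180:300,170:300]
cv2.imwrite("pics/c2.png",np.hstack([cv2.resize(a,(400,450)),cv2.resize(b,(400,450))]))
E
```

```text
now [0.5406 0.2377 0.1146] t 4.525 F [-0.4 -3.4  9. ] shift cm [-0.21 -0.69  0.26] roll 0.001
```

View pics/c2.png

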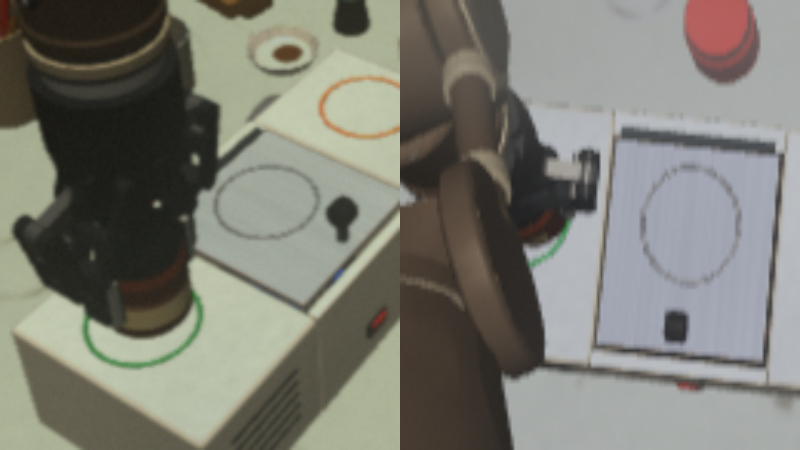

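The scene half shows the jar's base with its lower edge at about (232,344), still behind the ring centre. The grey ring is now empty. I'll convert this to an offset.

```bash
python3 - <<'E'
from h import *
for v in(305,312):print(ext(ray("scene",[[170+143/2.5,210+v/2.5]],.1)[0]))
print(ext(ray("scene",[[170+190/2.5,210+312/2.5]],.1)[0]),ext(ray("scene",[[170+155/2.5,210+335/2.5]],.1)[0]), ext([.5393,.2448]),ext(arm.read_state()["tool_pos"]))
E
```

```text
[ 21.53112878 111.66154292]
[ 17.77372861 115.7415213 ]
[ -5.93331321 100.17973093] [ -0.1858666  124.90701461] [ 14.8383 119.9299] [ 16.95384003 113.04097259]
```

Call:
play_rows:
  commands: "-0.2 -0.3 0 0 255; -0.35 -0.65 0 0 255; -0.35 -0.65 0 0 255; -0.35 -0.65 0 0 200; -0.35 -0.65 0 0 0"

```text
clock: 5.25
tool_pos: [0.5366, 0.2449, 0.1129]
eef_rot: [[0.993, -0.119, 0.001], [-0.119, -0.993, 0.0], [0.001, -0.0, -1.0]]
contact_force: [0.1, -0.0, -0.0]
opening: 0.0702
gripper_force: 0.0
```

Call:
play_rows:
  commands: "0 0 0 0 0; 0 0 -1 0 0; 0 0 -4 0 0; 0 0 -8 0 0; 0 0 -12 0 0"

```text
clock: 5.88
tool_pos: [0.5359, 0.245, 0.2336]
eef_rot: [[0.993, -0.119, -0.0], [-0.119, -0.993, -0.0], [-0.0, 0.0, -1.0]]
contact_force: [0.9, 0.7, -0.4]
opening: 0.0853
gripper_force: 0.0
```

```bash
python3 - <<'E'
from h import *
to(*wld(-50,0),.17)
I=arm.read_camera("scene");cv2.imwrite("pics/s3.png",I)
cv2.imwrite("pics/c3.png",cv2.resize(I[230:390,160:360],None,fx=4,fy=3.5))
E
```

```text
now [0.5359 0.245  0.2336] t 5.875 F [ 0.9  0.7 -0.4] shift cm [-6.14 11.96  6.37] roll 0.0
```

View pics/c3.png

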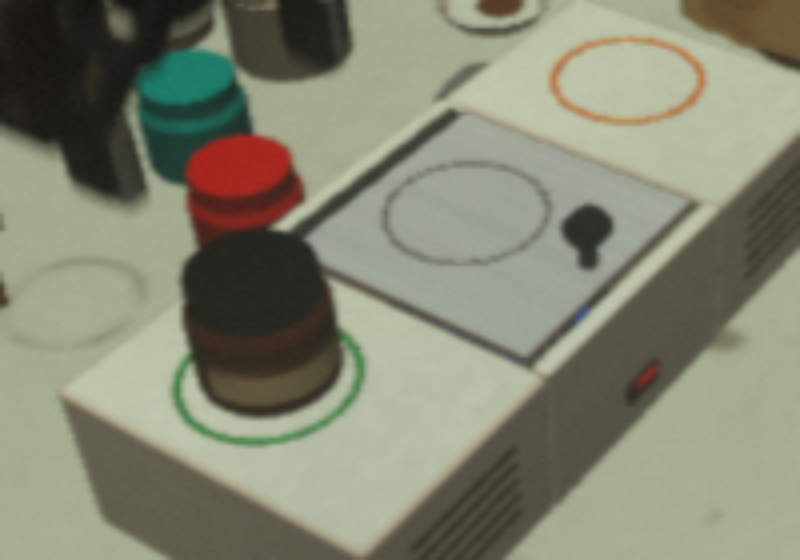

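```bash
python3 - <<'E'
from h import *
f=lambda u,v,z=.1:ext(ray("scene",[[160+u/4,230+v/3.5]],z)[0]).round(1)
print(f(270,372),f(269,389)); print("bottom",f(265,415),"L",f(200,375),"R",f(342,367))
print("cap top centre",f(253,283,.164),"cap L,R,bot",f(183,285,.164),f(322,280,.164))
I=cv2.imread("pics/s3.png")
# predicted outlines
a=np.linspace(0,2*np.pi,60)
for c in((14.8,120),(19,116)):
  for r,z in((27,.1),):
    P=proj("scene",[[*wld(c[0]+r*np.cos(t),c[1]+r*np.sin(t)),z] for t in a]);P=(P-[160,230])*[4,3.5];print(c,"L",P[:,0].min(),"R",P[:,0].max(),"bot",P[:,1].max())
E
```

```text
[ 15.4 117.6] [  9.4 124.8]
bottom [  1.1 135.9] L [ 36.2 133.3] R [ -5.4 100.7]
cap top centre [  7.8 122.7] cap L,R,bot [ 27.6 137. ] [-11.3 108.2]
(14.8, 120) L 193.45591387860213 R 339.5324540130922 bot 427.031726544098
(19, 116) L 192.91368177616994 R 338.06561375707986 bot 416.13971432410665
```

Call:
play_rows:
  commands: "-2 4 0 0 100; -4 8 0 0 150; -6.1 12 0 0 150; -6.1 12 0 0 150; -6.1 12 3 0 150"

```text
clock: 6.55
tool_pos: [0.4645, 0.1338, 0.2052]
eef_rot: [[0.993, -0.12, 0.009], [-0.12, -0.993, 0.002], [0.008, -0.003, -1.0]]
contact_force: [0.2, -0.5, 0.1]
opening: 0.0353
gripper_force: 0.0
```

```bash
python3 - <<'E'
from h import *
to(*wld(-50,0),.112)
I=arm.read_camera("top");cv2.imwrite("pics/t4.png",I);cv2.imwrite("pics/c4.png",cv2.resize(I[190:300,170:310],None,fx=5,fy=5))
print("cap pred",proj("top",[*wld(14.8,120),.164]),proj("top",[*wld(18.5,116.5),.164]))
E
```

```text
now [0.4645 0.1338 0.2052] t 6.55 F [ 0.2 -0.5  0.1] shift cm [-0.46  0.11  9.32] roll -0.001
cap pred [[201.51488356 229.27067031]] [[203.44468975 227.64283169]]
```

View pics/c4.png

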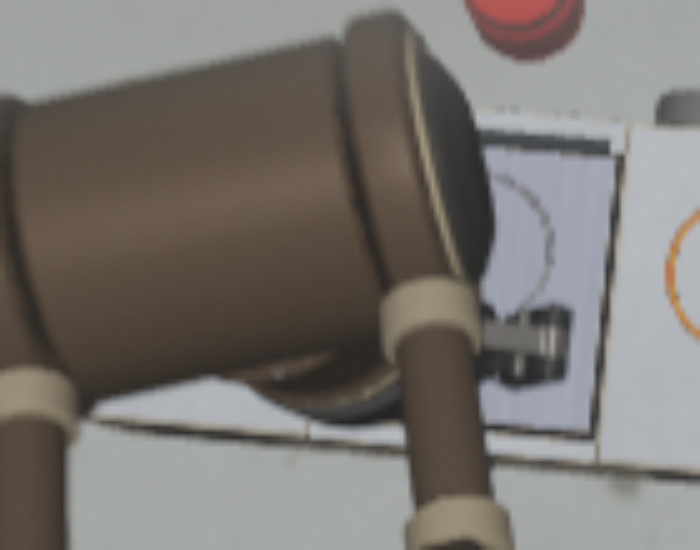

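The arm hides the jar in this view. I'll swing aside briefly to check that it's placed properly.

Call:
play_rows:
  commands: "0 5 -2 0 150; 0 11 -2 0 150; 0 17 -2 0 150; 0 23 -2 0 150; 0 26 -2 0 150"

```text
clock: 7.22
tool_pos: [0.4309, -0.1274, 0.2231]
eef_rot: [[0.993, -0.121, 0.001], [-0.121, -0.993, -0.001], [0.001, 0.001, -1.0]]
contact_force: [-0.4, 0.2, -0.4]
opening: 0.0351
gripper_force: 0.0
```

```bash
python3 - <<'E'
from h import *
to(*wld(-50,0),.15)
I=arm.read_camera("top");cv2.imwrite("pics/t5.png",I)
H=cv2.cvtColor(I,cv2.COLOR_BGR2HSV)
cv2.imwrite("pics/c5.png",cv2.resize(np.hstack([I[200:280,180:270],cv2.imread("pics/top0.png")[200:280,220:290]]),None,fx=5,fy=5,interpolation=cv2.INTER_CUBIC))
d=cv2.inRange(H,(0,0,0),(179,255,55))[205:265,185:235];c=max(cv2.findContours(d,0,2)[0],key=cv2.contourArea)[:,0]+[185,205]
print("cap ellipse",cv2.fitEllipse(c), circ(ray("top",c,.164)), ext(circ(ray("top",c,.164))[0]),cv2.boundingRect(c))
g=pix(cv2.inRange(H,(45,70,40),(90,255,255)),185,235,210,260);print("ring px left",len(g))
E
```

```text
now [ 0.4309 -0.1274  0.2231] t 7.225 F [-0.4  0.2 -0.4] shift cm [ -0.2  -26.26   7.3 ] roll -0.002
cap ellipse ((203.9632568359375, 230.82884216308594), (20.545127868652344, 25.384187698364258), 95.97416687011719) (array([0.53629373, 0.24070821]), np.float64(0.02293620441181536)) [ 12.33999873 115.50900774] (192, 221, 24, 21)
ring px left 76
```

View pics/c5.png

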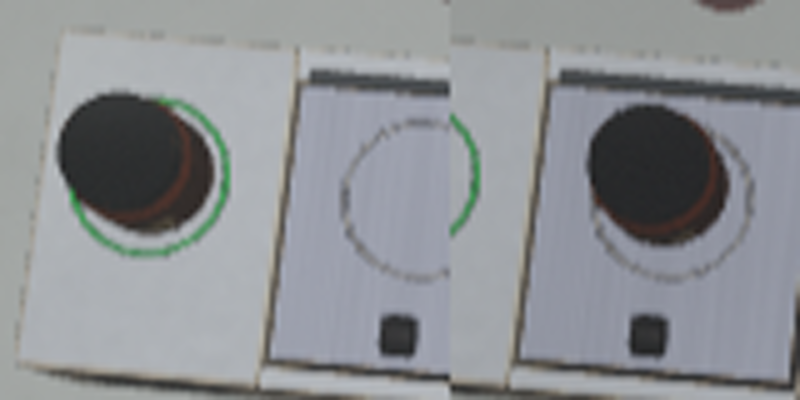

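The crop shows the jar wholly inside the green ring: its base is roughly concentric, 5–7 mm clear at the right and bottom. The grey ring is empty and the knob is at top pixel (259.6,267). Next I grasp the knob.

Call:
play_rows:
  commands: "0 -6 0 0 150; 0 -12 0 0 150; -0.1 -18 0 0 150; -0.2 -24 0 0 150; -0.2 -26.2 0 0 150"

```text
clock: 7.9
tool_pos: [0.4599, 0.1395, 0.2229]
eef_rot: [[0.993, -0.115, 0.001], [-0.115, -0.993, 0.001], [0.001, -0.001, -1.0]]
contact_force: [-0.1, -0.4, 0.3]
opening: 0.0354
gripper_force: 0.0
```

Call:
play_rows:
  commands: "0 0 4 0 150; 0 0 8 0 150; 0 0 10 0 150; 0 0 11 0 150; 0 0 11 0 150"

```text
clock: 8.52
tool_pos: [0.4596, 0.1358, 0.1121]
eef_rot: [[0.993, -0.118, -0.001], [-0.118, -0.993, 0.0], [-0.001, 0.0, -1.0]]
contact_force: [-0.2, 0.0, 0.6]
opening: 0.035
gripper_force: 0.0
```

```bash
python3 -c "
from h import *
to(*wld(-50,0),.109)"
```

```text
now [0.4596 0.1358 0.1121] t 8.525 F [-0.2  0.   0.6] shift cm [0.13 0.22 0.31] roll 0.001
```

Call:
play_rows:
  commands: "0.1 0.2 0.2 0 150; 0.1 0.2 0.2 0 200; 0.1 0.2 0.2 0 230; 0.1 0.2 0.2 0 255; 0.1 0.2 0.2 0 255"
  squeeze: 30

```text
clock: 9.15
tool_pos: [0.4614, 0.1351, 0.1114]
eef_rot: [[0.993, -0.12, 0.003], [-0.12, -0.993, 0.004], [0.002, -0.004, -1.0]]
contact_force: [-0.4, 6.2, 0.6]
opening: 0.0131
gripper_force: 33.6
```

```bash
python3 - <<'E'
from h import *
s=arm.read_state();print(ext(s["tool_pos"]),s["tool_pos"],s["contact_force"],s["opening"],s["gripper_force"])
for th in np.r_[.1:1.8:.1]:
    print(th.round(2),np.round([(112-112*np.cos(th)+24*np.sin(th))/10,-(112*np.sin(th)+24*np.cos(th)-24)/10],2))
E
```

```text
[-49.45277305   1.68273655] [0.46140391 0.13505425 0.11140601] [-0.44793094  6.15941076  0.57232579] 0.013118080336565545 33.583250641822815
0.1 [ 0.3  -1.11]
0.2 [ 0.7  -2.18]
0.3 [ 1.21 -3.2 ]
0.4 [ 1.82 -4.17]
0.5 [ 2.52 -5.08]
0.6 [ 3.31 -5.9 ]
0.7 [ 4.18 -6.65]
0.8 [ 5.12 -7.31]
0.9 [ 6.12 -7.87]
1.0 [ 7.17 -8.32]
1.1 [ 8.26 -8.67]
1.2 [ 9.38 -8.91]
1.3 [10.52 -9.03]
1.4 [11.66 -9.04]
1.5 [12.8  -8.94]
1.6 [13.93 -8.73]
1.7 [15.02 -8.4 ]
```

Call:
play_rows:
  commands: "0.3 0.15 -1.1 0 255; 0.7 0.15 -2.2 0 255; 1.2 0.15 -3.2 0 255; 1.8 0.15 -4.2 0 255; 2.5 0.15 -5.1 0 255"

```text
clock: 9.78
tool_pos: [0.4859, 0.132, 0.1617]
eef_rot: [[0.993, -0.121, 0.003], [-0.121, -0.993, 0.007], [0.002, -0.008, -1.0]]
contact_force: [2.6, 9.9, -8.1]
opening: 0.0131
gripper_force: 30.9
```

Call:
play_rows:
  commands: "0.8 0 -0.8 0 255; 1.65 0 -1.55 0 255; 2.6 0 -2.2 0 255; 3.6 0 -2.8 0 255; 4.65 0 -3.25 0 255"

```text
clock: 10.4
tool_pos: [0.5294, 0.1268, 0.1936]
eef_rot: [[0.993, -0.121, -0.004], [-0.121, -0.993, 0.007], [-0.005, -0.007, -1.0]]
contact_force: [-2.8, 10.0, -1.1]
opening: 0.0135
gripper_force: 30.6
```

```bash
python3 -c "
from h import *
s=arm.read_state();print(ext(s['tool_pos']),s['tool_pos'],s['contact_force'],s['opening'],s['wrist_torque'])
I=arm.read_camera('scene');cv2.imwrite('pics/s6.png',cv2.resize(I[170:420,150:420],None,fx=2.2,fy=2.2))"
```

```text
[19.08177767  1.59288234] [0.52943374 0.12681115 0.19364211] [-2.81765398 10.03103385 -1.13475665] 0.013452230840726507 [1.51634855 0.68189046 0.01335817]
```

Call:
play_rows:
  commands: "1.65 -0.1 -0.48 0 255; 3.35 -0.2 -0.7 0 255; 5.05 -0.3 -0.68 0 255; 6.75 -0.3 -0.4 0 255; 8 -0.3 0 0 255"

```text
clock: 11.08
tool_pos: [0.6124, 0.117, 0.1959]
eef_rot: [[0.993, -0.119, 0.002], [-0.119, -0.993, 0.001], [0.002, -0.002, -1.0]]
contact_force: [-0.8, 1.3, 6.8]
opening: 0.0131
gripper_force: 30.3
```

Call:
play_rows:
  commands: "0 0 0 0 255; 0 0 0 0 255; 0 0 0 0 255; 0 0 0 0 255; 0 0 0 0 255"

```text
clock: 11.7
tool_pos: [0.6127, 0.117, 0.1958]
eef_rot: [[0.993, -0.119, 0.005], [-0.119, -0.993, 0.001], [0.005, -0.002, -1.0]]
contact_force: [1.7, 1.8, 5.4]
opening: 0.0131
gripper_force: 30.1
```

```bash
python3 -c "
from h import *
s=arm.read_state();print(ext(s['tool_pos']),s['tool_pos'],s['contact_force'],s['opening'],s['wrist_torque'])
I=arm.read_camera('scene');cv2.imwrite('pics/s6.png',cv2.resize(I[120:420,150:450],None,fx=2,fy=2))"
```

```text
[102.93527015   1.80084391] [0.61270752 0.11704114 0.19584154] [1.74125183 1.76285377 5.41768504] 0.013120381993200895 [ 0.17803934 -0.08504007 -0.0391173 ]
```

View pics/s6.png

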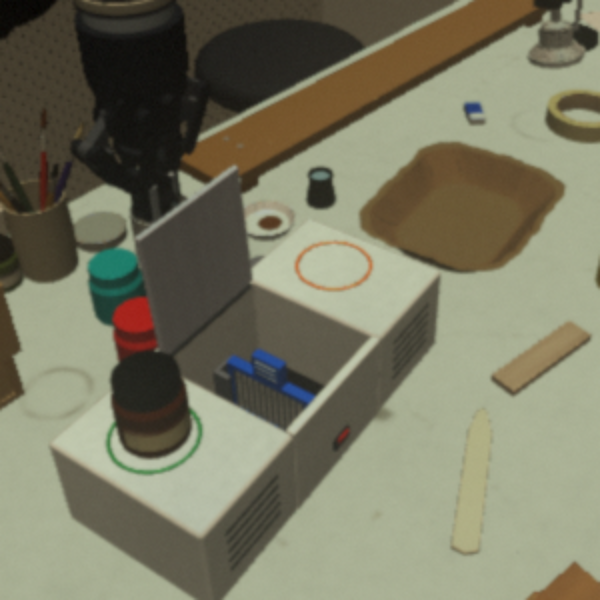

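The flap stands open, leaning slightly back. The jar is in the green ring. The blue filter's tab is visible in the well at crop (268,367), scene pixel about (284,303). I'll release the knob, rise and measure the tab.

Call:
play_rows:
  commands: "0 0 0 0 150; 0 0 0 0 150; 0 0 0 0 150; 0 0 -3 0 150; 0 0 -9 0 150"

```text
clock: 12.38
tool_pos: [0.6082, 0.1162, 0.2803]
eef_rot: [[0.993, -0.119, -0.009], [-0.119, -0.993, -0.001], [-0.009, 0.002, -1.0]]
contact_force: [2.1, 0.0, 0.2]
opening: 0.035
gripper_force: 0.0
```

Call:
play_rows:
  commands: "-3 0 0 0 150; -8 0 0 0 150; -13 0 0 0 150; -18 0 0 0 150; -20 0 0 0 150"

```text
clock: 13.0
tool_pos: [0.4094, 0.1404, 0.2832]
eef_rot: [[0.993, -0.118, -0.002], [-0.118, -0.993, -0.0], [-0.002, 0.0, -1.0]]
contact_force: [0.3, -0.3, 0.4]
opening: 0.0351
gripper_force: 0.0
```

```bash
python3 - <<'E'
from h import *
for n,b in(("scene",(240,340,280,340)),("top",(225,300,205,285))):
    I=arm.read_camera(n);cv2.imwrite(f"pics/{n}7.png",I);H=cv2.cvtColor(I,cv2.COLOR_BGR2HSV)
    m=cv2.inRange(H,(105,120,40),(130,255,255));p=pix(m,*b)
    print(n,len(p),p.min(0) if len(p) else 0,p.max(0) if len(p) else 0)
    if n=="scene":
        br=cv2.inRange(H,(105,150,100),(130,255,255));q=pix(br,270,300,290,312);print(len(q))
        for r in range(288,325):
            u=np.nonzero(m[r,240:340])[0]+240
            if len(u):print(r,u.min(),u.max(),len(u),end="; ")
    elif len(p): print(ext(ray(n,p.mean(0),.078)[0]),[ext(x).round(0) for x in ray(n,[p.min(0),p.max(0)],.078)])
to(*wld(-4,0),.2)
for y in (-10,0,10):print(y,proj("scene",[*wld(-4,y),.09]))
E
```

```text
scene 281 [264 295] [306 321]
103
295 278 281 4; 296 277 283 7; 297 276 285 10; 298 266 287 15; 299 265 288 18; 300 264 291 21; 301 264 292 22; 302 264 292 22; 303 266 291 17; 304 265 290 14; 305 265 290 10; 306 265 289 7; 307 274 289 5; 308 277 278 2; 309 279 289 3; 310 281 281 1; 311 292 295 4; 312 289 297 9; 313 289 299 11; 314 289 301 13; 315 291 303 13; 316 292 305 14; 317 294 306 13; 318 296 306 11; 319 298 305 8; 320 300 304 5; 321 302 303 2; top 207 [261 230] [271 269]
[-3.63833224 -1.48737261] [array([39., 12.]), array([-46., -19.])]
now [0.4103 0.1405 0.2835] t 13.1 F [-0.1 -0.4  0.5] shift cm [9.69 0.11 8.34] roll 0.001
-10 [[288.97125896 295.7062827 ]]
0 [[285.38116598 299.26604128]]
10 [[281.72892747 302.8874203 ]]
```

Call:
play_rows:
  commands: "4 0 0 0 150; 8 0.1 1 0 150; 9.7 0.15 4 0 150; 9.7 0.15 8 0 150; 9.7 0.15 8 0 150"

```text
clock: 13.72
tool_pos: [0.5064, 0.1265, 0.1998]
eef_rot: [[0.993, -0.12, -0.009], [-0.12, -0.993, -0.002], [-0.008, 0.003, -1.0]]
contact_force: [-0.1, 0.6, -0.4]
opening: 0.0353
gripper_force: 0.0
```

```bash
python3 -c "
from h import *
to(*wld(-4,-.5),.062)"
```

```text
now [0.5064 0.1265 0.1998] t 13.725 F [-0.1  0.6 -0.4] shift cm [ 0.09 -0.14 13.78] roll -0.001
```

Call:
play_rows:
  commands: "0 -0.1 4 0 150; 0 -0.1 8 0 150; 0 -0.1 11.5 0 150; 0 -0.1 13.6 0 150; 0 -0.1 13.6 0 150"

```text
clock: 14.35
tool_pos: [0.5087, 0.1283, 0.0675]
eef_rot: [[0.993, -0.119, -0.001], [-0.119, -0.993, -0.0], [-0.001, 0.001, -1.0]]
contact_force: [-1.1, -0.4, 0.4]
opening: 0.0351
gripper_force: 0.0
```

Call:
play_rows:
  commands: "0 0 0 0 200; 0 0 0 0 230; 0 0 0 0 255; 0 0 0 0 255; 0 0 0 0 255"
  squeeze: 40

```text
clock: 14.98
tool_pos: [0.5107, 0.1288, 0.0698]
eef_rot: [[0.993, -0.119, 0.004], [-0.119, -0.993, 0.001], [0.004, -0.001, -1.0]]
contact_force: [0.6, 1.2, 5.9]
opening: 0.0091
gripper_force: 39.9
```

The grip is too high on the tab, so I'll reopen, go lower and regrasp.

Call:
play_rows:
  commands: "0 0 0 0 160; 0 0 0 0 160; -0.2 0 0.5 0 160; -0.2 0 0.5 0 160; -0.2 0 0.5 0 160"

```text
clock: 15.6
tool_pos: [0.5063, 0.1286, 0.0624]
eef_rot: [[0.993, -0.119, -0.001], [-0.119, -0.993, -0.0], [-0.001, 0.0, -1.0]]
contact_force: [0.3, -0.5, -0.6]
opening: 0.0315
gripper_force: 0.0
```

```bash
python3 -c "
from h import *
to(*wld(-4,-.5),.059)"
```

```text
now [0.5063 0.1286 0.0624] t 15.6 F [ 0.3 -0.5 -0.6] shift cm [0.01 0.11 0.34] roll 0.0
```

Call:
play_rows:
  commands: "-0.1 0.1 0.4 0 160; -0.1 0.1 0.4 0 200; -0.1 0.1 0.4 0 230; -0.1 0.1 0.4 0 255; -0.1 0.1 0.4 0 255"
  squeeze: 50

```text
clock: 16.23
tool_pos: [0.5054, 0.1278, 0.0587]
eef_rot: [[0.993, -0.119, -0.0], [-0.119, -0.993, 0.0], [-0.0, -0.0, -1.0]]
contact_force: [0.7, -0.2, -0.8]
opening: 0.009
gripper_force: 49.3
```

Call:
play_rows:
  commands: "0 0 0 0 255; 0 0 -0.5 0 255; 0 0 -1.5 0 255; 0 0 -3 0 255; 0 0 -5 0 255"

```text
clock: 16.85
tool_pos: [0.5055, 0.1276, 0.11]
eef_rot: [[0.993, -0.119, -0.0], [-0.119, -0.993, -0.0], [0.0, 0.0, -1.0]]
contact_force: [0.3, 0.1, -1.2]
opening: 0.0091
gripper_force: 49.4
```

Call:
play_rows:
  commands: "0 0 -3 0 255; 0 0 -6 0 255; 0 0 -9 0 255; 0 0 -11 0 255; 0 0 -11.5 0 255"

```text
clock: 17.48
tool_pos: [0.5068, 0.1277, 0.2267]
eef_rot: [[0.993, -0.119, 0.005], [-0.119, -0.993, 0.0], [0.005, -0.001, -1.0]]
contact_force: [-0.5, -0.9, -1.3]
opening: 0.0092
gripper_force: 49.4
```

```bash
python3 - <<'E'
from h import *
I=cv2.imread("pics/scene7.png");H=cv2.cvtColor(I,cv2.COLOR_BGR2HSV)
br=cv2.inRange(H,(5,60,40),(22,255,200));c=max(cv2.findContours(br[185:262,325:440],0,2)[0],key=cv2.contourArea)[:,0]+[325,185]
print(cv2.minAreaRect(ray("scene",c,.03)[:,:2].astype(np.float32)))
I=arm.read_camera("top");H=cv2.cvtColor(I,cv2.COLOR_BGR2HSV)
br=cv2.inRange(H,(5,60,50),(20,255,200));c=max(cv2.findContours(br[210:320,360:485],0,2)[0],key=cv2.contourArea)[:,0]+[360,210]
print("top",cv2.minAreaRect(ray("top",c,.035)[:,:2].astype(np.float32)))
to(.4675,-.2268,.225)
E
```

```text
((0.4698466956615448, -0.23528394103050232), (0.23107022047042847, 0.18549536168575287), 84.38166809082031)
top ((0.4675341248512268, -0.22679458558559418), (0.22325961291790009, 0.18502523005008698), 85.21758270263672)
now [0.5065 0.1277 0.2261] t 17.525 F [-0.3 -0.  -1.1] shift cm [ 0.35 35.66  0.09] roll 0.0
```

Both views agree on the tray centre, about (0.468, -0.229). I'll carry the filter there.

Call:
play_rows:
  commands: "0 2 0 0 255; 0.1 6 0 0 255; 0.2 11 0 0 255; 0.2 16 0 0 255; 0.3 21 0 0 255"

```text
clock: 18.15
tool_pos: [0.4816, -0.0833, 0.2224]
eef_rot: [[0.993, -0.119, -0.003], [-0.119, -0.993, -0.0], [-0.003, 0.0, -1.0]]
contact_force: [1.6, 0.0, -0.8]
opening: 0.0092
gripper_force: 49.4
```

Call:
play_rows:
  commands: "0 5 0 0 255; 0 9.5 1 0 255; 0.1 13 2.5 0 255; 0.1 14.8 4 0 255; 0.1 14.8 4.3 0 255"

```text
clock: 18.77
tool_pos: [0.4649, -0.2283, 0.1785]
eef_rot: [[0.993, -0.121, -0.004], [-0.121, -0.993, 0.003], [-0.004, -0.002, -1.0]]
contact_force: [-0.6, -0.2, -1.4]
opening: 0.0095
gripper_force: 49.3
```

Call:
play_rows:
  commands: "0 0 0 0 255; 0 0 0 0 255; 0 0 0 0 255; 0 0 0 0 255; 0 0 0 0 255"

```text
clock: 19.4
tool_pos: [0.4671, -0.228, 0.181]
eef_rot: [[0.993, -0.118, 0.0], [-0.118, -0.993, -0.0], [0.0, 0.0, -1.0]]
contact_force: [-0.1, 0.0, -0.5]
opening: 0.0093
gripper_force: 49.3
```

```bash
python3 - <<'E'
from h import *
to(.468,-.229,.182)
I=arm.read_camera("scene");J=arm.read_camera("top")
cv2.imwrite("pics/f.png",np.hstack([cv2.resize(I[130:400,170:470],(400,360)),cv2.resize(J[180:330,180:480],(400,200))[:].repeat(1,0) if 0 else cv2.copyMakeBorder(cv2.resize(J[180:330,180:480],(400,200)),0,160,0,0,0)]))
E
```

```text
now [ 0.4671 -0.228   0.181 ] t 19.4 F [-0.1  0.  -0.5] shift cm [ 0.1   0.09 -0.1 ] roll 0.001
```

View pics/f.png

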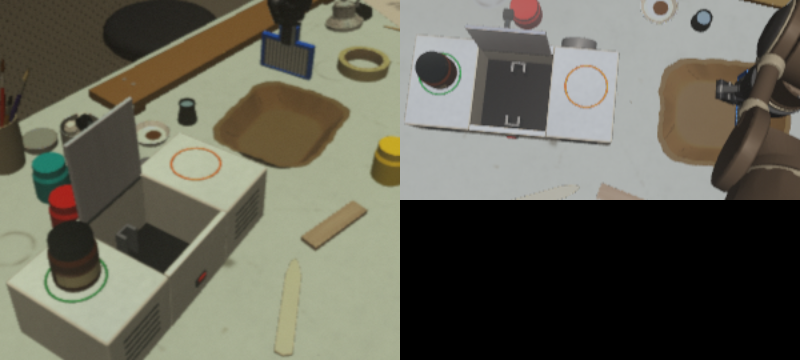

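The last picture shows the filter upright in the gripper above the tray. In the composite, the plate is at (287,55) and the tray at (282,125). The jar is in the green ring and the flap stands open.

```bash
python3 -c "
from bench import arm
print(arm.sign_off())"
```

```text
the job is handed in; nothing more can be done
None
```

The job is handed in, with no verdict returned: the jar stands inside the green ring (about 3–5 mm off-centre by camera), the flap is open and leaning slightly back, and the filter is held upright and still about 9 cm above the middle of the tray; the clock read about 19.5 s.

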